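# Sort the rattling press weights and gauge the sound ones

## Robot

A 7-joint arm with a two-finger parallel gripper is mounted at the origin on a cart in front of the work surface, level with it; the furniture and walls round the work are solid. World frame = base frame: x ahead of the robot, y to its left, z up, the work surface at z = 0. Lengths are in m, angles in rad, forces in N, time in s.
With the tool pointing down it reaches from about 0.425 to 0.95 m from the base axis. Payload 4.7 kg.
Tool frame: the origin (TCP) lies between the finger pads; the fingertips stand 25 mm ahead of it and the grasp point (between the pads) lies 6 mm ahead of it; z points along the fingers, y is the line along which they close (so a half turn about z gives the same grasp; the last joint's range is limited). The gripper opens to 85 mm and grips with 20 to 120 N. Pads are 22 mm wide; open, the fingers measure 114 mm over their backs; the gripper's body (76 mm by 85 mm) begins 54 mm behind the grasp point. The pads swing forward as they close: fully open they stand 13 mm farther back than shut.
Start: joints at [1.293, 0.469, -0.049, 1.532, 0.024, 1.141, -0.082], TCP at [0.166, -0.654, 0.256] pointing down, gripper open.
Joint ranges: [-2.59, 2.59], [-0.33, 1.99], [-1.39, 1.29], [0.1, 2.45], [-1.04, 4.18], [0.21, 1.99], [-2.66, 2.66]. Speed limits (rad/s): [2.57, 2.57, 3.14, 3.14, 3.14, 3.14, 3.14].

## Interface

Orientations are given as a 3x3 rotation matrix whose columns are the frame's x, y, z axes.
In Python, from rig import * gives the robot as it stands. Calls block until the motion is done:
- movep(position, orientation): joint-space move of the TCP to a pose.
- move_l(position, attitude=None, feed=0.15, until_force=None): straight line of the TCP; attitude=None keeps the orientation; feed is the mean speed in m/s. With until_force (N) it stops when the force on the tool has changed by that much, and returns True; else False.
- move_joints(angles): joint-space move.
- command_gripper(opening, newtons=None): finger opening in m; newtons is the grip in N (None keeps the last); returns when the fingers have stopped.
- sleep(seconds).
- inverse_kinematics(position, orientation): joint angles nearest the present ones, or None.
- sense(): the state.
- camera(name): name is "side" or "top" or "wrist"; returns (picture, depth): 480x640x3 uint8, red, green, blue; 480x640 float32, m along the optical axis (not along the pixel's ray), 0 where there is no reading.
- camera_params(name): a dict with "K" (3x3 intrinsics, pixels), "position" and "rotation" of the camera in the world; the wrist camera has in their place "tool_from_camera" (4x4, takes a point from camera to tool coordinates, whose origin is the TCP and whose axes are the flange's). Camera axes: x right, y down, z forward; pixel columns grow to the right and rows downward; lengths in m; the calibration is good to about 2 mm. A picture is of the moment at which its call begins: read the wrist's pose just before it. camera_params takes no time and is no camera call.
A pose or a line that the arm cannot do raises Unreachable and nothing moves.
- finish_job(): hands the job in; it is judged then, once.
The state is a dict: "time_s": time; "joint_pos": joint angles; "qd": joint speeds; "joint_efforts": joint torques, N m; "position": TCP position; "tcp_rot": TCP orientation; "wrist_force": force on the tool from outside, world axes, zero at the start; "ft_torque": the same for the moment, N m; "finger_gap": finger opening in m; "gripper_force": force on a finger pad.
Only numpy, scipy, OpenCV 4.12 (cv2) and the standard library are available. Lean on these libraries where they do the work, as an engineer would, in place of code of your own. Each camera call takes 0.05 s, during which the arm holds its last target. There are 200 camera calls.

## Task

The three to five wooden press weights on the bench look alike, but in some (perhaps none) of them the steel core has come loose and slides when the weight is tilted. Find out which, set those rattlers down flat in the reject tray and all the sound ones, rib up, side by side across the bed of the bench gauge between its jaws; only when all are sorted, slide the near jaw shut gently until it bears on the row and everything stands tight against the far jaw for the width to be read, then let go. Leave the wax tin, the pen blank and the pencil where they are.

Things in the scene. Friction and masses are not known exactly. Their poses are not given: they have to be found in the camera images.
- weight_1: wooden press weight, all look alike: block 46 (x) x 110 (y) x 28 mm, grip rib on top 20 (x) x 70 (y) mm, from 28 to 56 mm up; origin: centre of underside; 0.35-0.42 kg. Inside a 0.25 kg steel core: fixed (often off centre) in a sound one; in a rattler it slides along y, +-30 mm, once tilted over 15 deg (at 25 deg, end to end in 0.5 s) and stays put when level. None if absent.
- weight_2: wooden press weight, all look alike: block 46 (x) x 110 (y) x 28 mm, grip rib on top 20 (x) x 70 (y) mm, from 28 to 56 mm up; origin: centre of underside; 0.35-0.42 kg. Inside a 0.25 kg steel core: fixed (often off centre) in a sound one; in a rattler it slides along y, +-30 mm, once tilted over 15 deg (at 25 deg, end to end in 0.5 s) and stays put when level. None if absent.
- weight_3: wooden press weight, all look alike: block 46 (x) x 110 (y) x 28 mm, grip rib on top 20 (x) x 70 (y) mm, from 28 to 56 mm up; origin: centre of underside; 0.35-0.42 kg. Inside a 0.25 kg steel core: fixed (often off centre) in a sound one; in a rattler it slides along y, +-30 mm, once tilted over 15 deg (at 25 deg, end to end in 0.5 s) and stays put when level. None if absent.
- weight_4: wooden press weight, all look alike: block 46 (x) x 110 (y) x 28 mm, grip rib on top 20 (x) x 70 (y) mm, from 28 to 56 mm up; origin: centre of underside; 0.35-0.42 kg. Inside a 0.25 kg steel core: fixed (often off centre) in a sound one; in a rattler it slides along y, +-30 mm, once tilted over 15 deg (at 25 deg, end to end in 0.5 s) and stays put when level. None if absent.
- weight_5: wooden press weight, all look alike: block 46 (x) x 110 (y) x 28 mm, grip rib on top 20 (x) x 70 (y) mm, from 28 to 56 mm up; origin: centre of underside; 0.35-0.42 kg. Inside a 0.25 kg steel core: fixed (often off centre) in a sound one; in a rattler it slides along y, +-30 mm, once tilted over 15 deg (at 25 deg, end to end in 0.5 s) and stays put when level. None if absent.
- gauge: bench gauge fixed to the bench; plywood bed 250 (x) x 130 (y) x 10 mm, from x = -130 to +120 mm; origin on the bench, the bed's surface 10 mm above it. x points away from the robot, from sliding to fixed jaw. Weights lie on it with their length along the gauge's y, side by side along x.
- fixed_face (a point): middle of the fixed (far) aluminium jaw's inner face, at bed height, at gauge x = +100 mm; the jaw is 110 mm wide, 14 mm thick and stands 26 mm above the bed; axes as the gauge
- jaw_face (a point): middle of the sliding (near) jaw's inner face, at bed height; the jaw plate is 96 mm wide, 12 mm thick and stands 25 mm above the bed; axes as the gauge
- jaw_handle (a point): grip point on the sliding jaw's upright wooden handle, 28 mm behind its face and 40 mm above the bed; the handle is 20 mm thick (y) and 40 mm long (x), its top 53 mm above the bed (63 above the bench); axes as the gauge
- jaw (a joint): travel of the sliding jaw in m: 0 = fully open (175 mm between the jaw faces), grows as it closes, at most 0.135; the gap between the faces is 0.175 minus this. It slides with about 2.5 N of friction and stays where it is left. Tight on one weight 0.129, on two 0.083, on three 0.037. It often starts nearly shut.
- reject_tray: open plywood reject tray fixed to the bench, 235 (x) x 136 (y) x 30 mm outside, walls and floor 5 mm; origin at the centre of its underside. Two weights fit in it one behind the other along x with their length along y.
- tray_floor (a point): centre of the tray's inner floor, 5 mm above its origin; axes as the tray
- wax_tin: round wax tin, 78 mm across, 31 high, bystander; origin at the centre of its underside
- pen_blank: square stick of wood 22 x 150 x 22 mm lying along y before the lathe, bystander; origin at the centre of its underside
- pencil: carpenter's pencil, 14 x 152 x 7 mm, at the near edge of the bench, bystander; origin at the centre of its underside

How it is judged:
By the outcome, as a careful person would: the job done as asked, in the order asked, and still so for the second after the job is handed in, with the robot touching nothing.
Of weight_1, weight_2, weight_3, weight_4, weight_5 only 3 to 5 are there at a start; the rules pass over those that are not, and their reading is None.
At some moment in a run one of weight_1, weight_2, weight_3, weight_4, weight_5 may be knocked a few centimetres aside while the robot is not near it.
Once in a run the grip may slacken for a moment while it holds something.
It also fails if it takes over 210 s, if anything falls off the work surface, if the arm or the gripper's body presses on something with over 40 N, if the wrist force passes 120 N, or if a joint passes its speed limit or range.

## Working session

There is one attempt and no reset: what is moved stays moved. The work goes in short steps, each a Python script; the robot and the scene stay as the last script left them, time stands still between calls to the robot, and variables do not carry over. Pictures are saved under pics/ and viewed, at most 14 in all, crops included, and the job is handed in when it is done.

```bash
mkdir -p pics; ls; python3 - <<'E'
from rig import *
import cv2,numpy as np
for n in("top","side"):
    p,d=camera(n); cv2.imwrite(f"pics/{n}0.png",p[...,::-1]); np.save(f"pics/{n}0.npy",d); print(n,camera_params(n))
s=sense();print(s)
E
```

```text
pics
top {'K': array([[444.85947146,   0.        , 312.05326465],
       [  0.        , 444.85947146, 239.62081095],
       [  0.        ,   0.        ,   1.        ]]), 'position': array([ 0.3974774 , -0.0488855 ,  0.91567375]), 'rotation': array([[-0.02912773, -0.99013908,  0.13702623],
       [-0.99957371,  0.02912597, -0.00201824],
       [-0.00199269, -0.1370266 , -0.99056536]])}
side {'K': array([[482.59617114,   0.        , 321.26368989],
       [  0.        , 482.59617114, 240.43202495],
       [  0.        ,   0.        ,   1.        ]]), 'position': array([ 0.35952986, -0.79822065,  0.6932022 ]), 'rotation': array([[ 0.98371553, -0.11406214,  0.13890134],
       [-0.17972826, -0.62955088,  0.75588587],
       [ 0.0012275 , -0.76854117, -0.63979916]])}
{'time_s': 0.1, 'joint_pos': array([ 1.29307232,  0.46934079, -0.04863206,  1.53354455,  0.02410737,
        1.1410072 , -0.08233657]), 'qd': array([-0.00030461, -0.00203419,  0.00229452, -0.0036684 ,  0.00071633,
       -0.00080298, -0.000329  ]), 'joint_efforts': array([ 3.15528259e-04, -5.11516750e+01, -4.70451883e-02, -2.38389301e+01,
        1.07807602e-02,  4.43255121e-03, -2.51374217e-06]), 'position': array([ 0.16614758, -0.65374728,  0.2553926 ]), 'tcp_rot': array([[ 9.69195795e-01,  2.46291070e-01, -4.69501258e-04],
       [ 2.46291513e-01, -9.69194394e-01,  1.64840557e-03],
       [-4.90504140e-05, -1.71326192e-03, -9.99998531e-01]]), 'wrist_force': array([1.30910692, 0.11709555, 0.21682216]), 'ft_torque': array([ 0.01603517, -0.00229191,  0.00318902]), 'gripper_force': 0.0, 'finger_gap': 0.08528735867458599}
```

View pics/top0.png

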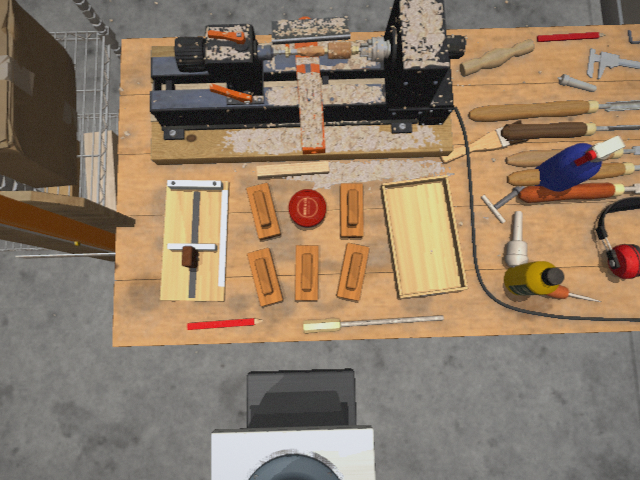

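View pics/side0.png

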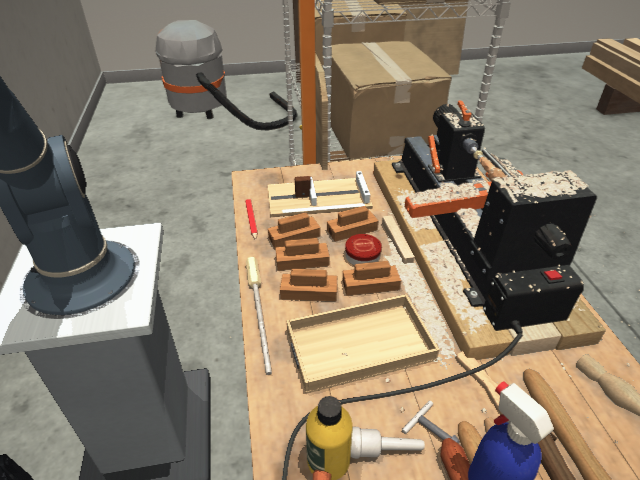

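The top view shows five weights (pixel centres about (264,210), (351,210), (264,275), (306,272), (351,272)). The gauge is at about (195,240) with its jaw half shut (handle at (190,257)), the tray is at (424,237) and the tin at (307,208). Next I'll measure them from the depth image.

```bash
cat > h.py <<'E'
from rig import *
import cv2,numpy as np
def cloud(n="top"):
    s=sense(); p,d=camera(n); c=camera_params(n); K=c["K"]
    if n=="wrist":
        T=c["tool_from_camera"]; R=s["tcp_rot"]@T[:3,:3]; o=s["position"]+s["tcp_rot"]@T[:3,3]
    else: R,o=c["rotation"],c["position"]
    v,u=np.mgrid[:480,:640]
    P=np.stack([(u-K[0,2])/K[0,0]*d,(v-K[1,2])/K[1,1]*d,d],-1)@R.T+o
    P[d==0]=np.nan
    return p,P
def blobs(P,zlo,zhi,box=(.4,.85,-.35,.4),amin=30):
    x,y,z=P[...,0],P[...,1],P[...,2]
    m=((z>zlo)&(z<zhi)&(x>box[0])&(x<box[1])&(y>box[2])&(y<box[3])).astype(np.uint8)
    n,l,st,ce=cv2.connectedComponentsWithStats(m,connectivity=4); out=[]
    for i in range(1,n):
        if st[i,4]<amin: continue
        q=P[l==i]; (cx,cy),(w,h),a=cv2.minAreaRect(q[:,:2].astype(np.float32))
        if w<h: w,h,a=h,w,a+90
        a=(a+90)%180-90   # direction of long side, deg from world x
        out.append((cx,cy,w,h,a,np.median(q[:,2]),len(q),ce[i]))
    return out
def show(bs):
    for b in bs: print("c %.3f %.3f  %.3f x %.3f ang %.1f z %.3f n %d px %s"%(*b[:7],b[7].round()))
E
python3 - <<'E'
from h import *
p,P=cloud()
print("ribs");show(blobs(P,.047,.07,(.35,.65,-.35,.35)))
print("mid");show(blobs(P,.022,.042,(.35,.65,-.35,.4)))
print("low");show(blobs(P,.006,.016,(.35,.65,-.0,.4)))
for u,v in((230,325),(280,190),(300,170)): print(P[v,u])
E
```

```text
ribs
c 0.584 0.047  0.070 x 0.020 ang 12.9 z 0.056 n 356 px [262. 208.]
c 0.580 -0.134  0.068 x 0.020 ang -2.1 z 0.056 n 367 px [353. 207.]
c 0.565 0.332  0.033 x 0.015 ang -61.9 z 0.059 n 77 px [119. 219.]
c 0.491 0.192  0.039 x 0.021 ang -2.0 z 0.062 n 246 px [188. 256.]
c 0.455 -0.131  0.070 x 0.020 ang -13.3 z 0.056 n 374 px [354. 270.]
c 0.455 -0.038  0.068 x 0.018 ang -1.6 z 0.057 n 354 px [307. 271.]
c 0.449 0.046  0.070 x 0.020 ang 13.8 z 0.056 n 376 px [263. 276.]
mid
c 0.522 -0.277  0.238 x 0.137 ang 6.0 z 0.030 n 1122 px [424. 233.]
c 0.642 0.186  0.111 x 0.015 ang 88.5 z 0.036 n 451 px [195. 184.]
c 0.584 0.047  0.112 x 0.046 ang 13.1 z 0.029 n 846 px [264. 212.]
c 0.581 -0.134  0.111 x 0.045 ang -2.2 z 0.029 n 847 px [351. 210.]
c 0.586 -0.043  0.077 x 0.075 ang -2.0 z 0.031 n 1149 px [307. 207.]
c 0.564 0.355  0.079 x 0.015 ang -78.3 z 0.033 n 109 px [115. 223.]
c 0.537 0.377  0.038 x 0.010 ang -11.0 z 0.031 n 88 px [ 99. 238.]
c 0.496 0.190  0.094 x 0.048 ang 88.4 z 0.035 n 338 px [192. 248.]
c 0.455 -0.131  0.111 x 0.046 ang -13.3 z 0.029 n 900 px [353. 272.]
c 0.455 -0.038  0.110 x 0.046 ang -1.8 z 0.029 n 924 px [307. 273.]
c 0.450 0.046  0.111 x 0.046 ang 14.1 z 0.029 n 895 px [265. 277.]
low
c 0.529 0.190  0.246 x 0.131 ang -2.3 z 0.011 n 6483 px [195. 244.]
c 0.537 0.377  0.037 x 0.006 ang -8.4 z 0.012 n 45 px [104. 239.]
c 0.359 0.132  0.143 x 0.014 ang -87.4 z 0.008 n 425 px [223. 323.]
[0.35496804 0.11884065 0.00850977]
[6.31786109e-01 1.37878143e-02 1.57868195e-04]
[ 0.6666486  -0.0300321   0.02472773]
```

```bash
cat >> h.py <<'E'
from scipy.spatial.transform import Rotation as Ro
YG=np.radians(-1.8); YT=np.radians(6.0)
FACE=np.array([0.635,0.186]); TRAY=np.array([0.522,-0.277])
def ux(a): return np.array([np.cos(a),np.sin(a)])
def down(yaw,tilt=0):
    c,s=np.cos(yaw),np.sin(yaw)
    return np.array([[c,s,0],[s,-c,0],[0,0,-1.]])@Ro.from_euler("y",tilt,degrees=True).as_matrix()
def P3(xy,z): return np.array([xy[0],xy[1],z])
def read(n=8):
    S=[]
    for _ in range(n): sleep(.04); s=sense(); S.append(np.r_[s["wrist_force"],s["ft_torque"]])
    return np.mean(S,0)
E
python3 - <<'E'
from h import *
for y in (-np.pi/2,np.pi/2):
  for t in (-25,0,25): print(y,t,inverse_kinematics([.53,-.04,.22],down(y,t)))
hx=np.array([.491,.192]); R=down(YG)
command_gripper(.05,60)
movep(P3(hx,.16),R); move_l(P3(hx,.056))
command_gripper(0,60); s=sense(); print(s["finger_gap"],s["position"],s["time_s"])
print(move_l(P3(hx-.062*ux(YG),.056),feed=.05,until_force=14))
s=sense(); print(s["position"],s["wrist_force"],s["time_s"])
command_gripper(.05); move_l(P3(s["position"][:2],.2))
p,P=cloud(); cv2.imwrite("pics/t1.png",p[...,::-1])
show(blobs(P,.047,.065,(.35,.65,-.35,.27)))
print(sense()["time_s"])
E
```

```text
-1.5707963267948966 -25 [-0.58447523  0.55132657  1.11528573  1.93531436 -0.89078634  1.35644019
 -2.23094707]
-1.5707963267948966 0 [-0.84440826  0.45576699  1.12222512  1.95700899 -0.48103808  1.02972288
 -2.64462647]
-1.5707963267948966 25 [ 0.63216059  0.58810077 -1.17456436  1.888656    0.92167919  1.41608715
  2.25433208]
1.5707963267948966 -25 [ 0.41109051  0.42785387 -0.81326689  1.89855317  0.75794579  1.24399261
 -0.74679704]
1.5707963267948966 0 [ 0.57312857  0.35853925 -0.71764649  1.8840467   0.27773955  1.00029949
 -0.26490827]
1.5707963267948966 25 [ 0.76496488  0.42760101 -0.70846558  1.86271188 -0.19185151  0.9981036
  0.20506475]
0.019297069862931063 [0.4915907  0.19261068 0.056954  ] 5.0
False
[0.43220792 0.19501881 0.05694637] [7.24657755 2.215257   1.15589295] 6.3917
c 0.584 0.047  0.070 x 0.020 ang 13.0 z 0.056 n 353 px [262. 208.]
c 0.580 -0.133  0.068 x 0.020 ang -2.3 z 0.056 n 367 px [353. 207.]
c 0.455 -0.131  0.070 x 0.020 ang -13.3 z 0.056 n 371 px [354. 270.]
c 0.455 -0.038  0.068 x 0.018 ang -1.6 z 0.057 n 356 px [307. 271.]
c 0.449 0.046  0.070 x 0.020 ang 14.1 z 0.056 n 378 px [263. 276.]
c 0.433 0.194  0.037 x 0.020 ang -2.5 z 0.060 n 59 px [188. 292.]
7.95
```

```bash
cat >> h.py <<'E'
TEST=np.array([.53,-.04,.22])
def find(near):
    p,P=cloud(); bs=[b for b in blobs(P,.047,.065,(.35,.65,-.36,.27)) if abs(b[2]-.07)<.006 and abs(b[3]-.02)<.005]
    show(bs); return min(bs,key=lambda b:np.hypot(b[0]-near[0],b[1]-near[1]))
def pick(b):
    R=down(np.radians(b[4])); command_gripper(.045,80)
    movep(P3(b[:2],.13),R); move_l(P3(b[:2],.057),feed=.1)
    command_gripper(0,80); g=sense()["finger_gap"]
    move_l(P3(b[:2],.17)); print("gap",g,sense()["finger_gap"])
    return .015<g<.026
def test():
    movep(TEST,down(np.pi/2)); r=[]
    for t in (25,-25,25):
        movep(TEST,down(np.pi/2,t)); sleep(.8); movep(TEST,down(np.pi/2)); sleep(.3); r.append(read())
    r=np.array(r); print("F",r[:,:3].round(2),"T",r[:,3:].round(3))
    print("dT",np.linalg.norm(r[1,3:]-r[0,3:]).round(3),np.linalg.norm(r[2,3:]-r[1,3:]).round(3),"gap",sense()["finger_gap"],"t",sense()["time_s"])
def place(xy,yaw,z):
    R=down(yaw); movep(P3(xy,z+.09),R); move_l(P3(xy,z+.015),feed=.12)
    hit=move_l(P3(xy,z-.004),feed=.03,until_force=4)
    print("contact",hit,sense()["position"][2]-z)
    return hit
def release():
    q=sense()["position"]; command_gripper(.034); move_l(q+[0,0,.12])
def gslot(k): return FACE-(.026+.049*k)*ux(YG)
def tslot(s): return TRAY+s*ux(YT)
E
python3 - <<'E'
from h import *
b=find((.449,.046))
if pick(b): test()
p,P=cloud("side"); cv2.imwrite("pics/s1.png",p[100:400,200:600,::-1])
E
```

```text
c 0.584 0.047  0.070 x 0.020 ang 13.0 z 0.056 n 353 px [262. 208.]
c 0.580 -0.133  0.068 x 0.020 ang -2.3 z 0.056 n 367 px [353. 207.]
c 0.455 -0.131  0.070 x 0.020 ang -13.1 z 0.056 n 376 px [354. 270.]
c 0.455 -0.038  0.068 x 0.018 ang -1.6 z 0.057 n 356 px [307. 271.]
c 0.449 0.046  0.070 x 0.020 ang 13.8 z 0.056 n 376 px [263. 276.]
gap 0.018802920199946106 0.018330628878199327
F [[ 0.12  0.29 -3.38]
 [ 0.06  0.03 -3.37]
 [-0.05  0.18 -3.77]] T [[ 0.06   0.001  0.002]
 [-0.074 -0.019 -0.006]
 [ 0.072 -0.002 -0.01 ]]
dT 0.136 0.147 gap 0.01849407892250778 t 19.225
```

View pics/s1.png

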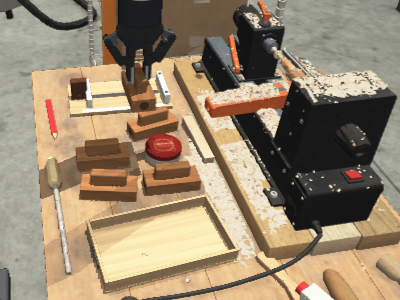

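The torque swung ±0.07 N m, close to the 0.147 expected of a rattler, and the side view shows the weight held level at crop (140,85). It goes in the tray. Then I'll test the second.

```bash
python3 - <<'E'
from h import *
place(tslot(.055),YT+np.pi/2,.062); release()
b=find((.455,-.038))
if pick(b): test()
E
```

```text
contact True 0.001565165132921667
c 0.584 0.047  0.070 x 0.020 ang 13.1 z 0.056 n 353 px [262. 208.]
c 0.580 -0.134  0.068 x 0.020 ang -2.0 z 0.056 n 368 px [353. 207.]
c 0.575 -0.270  0.067 x 0.020 ang -84.7 z 0.061 n 338 px [421. 207.]
c 0.455 -0.131  0.070 x 0.020 ang -13.6 z 0.056 n 376 px [354. 270.]
c 0.455 -0.038  0.068 x 0.018 ang -1.6 z 0.057 n 357 px [307. 271.]
gap 0.018364271567366655 0.018301085346999833
F [[ 0.    0.28 -3.84]
 [-0.18  0.11 -3.5 ]
 [ 0.02 -0.1  -3.76]] T [[ 0.016 -0.002  0.01 ]
 [ 0.002  0.004 -0.004]
 [-0.     0.012 -0.011]]
dT 0.02 0.01 gap 0.018351011751362202 t 35.25
```

```bash
python3 - <<'E'
from h import *
place(gslot(0),YG+np.pi/2,.067); release()
b=find((.455,-.131))
if pick(b): test()
E
```

```text
contact True 0.0008750463847213841
c 0.584 0.047  0.070 x 0.020 ang 13.0 z 0.056 n 355 px [262. 208.]
c 0.580 -0.134  0.068 x 0.020 ang -2.4 z 0.056 n 366 px [353. 207.]
c 0.575 -0.272  0.070 x 0.020 ang -84.0 z 0.061 n 391 px [423. 207.]
c 0.455 -0.131  0.069 x 0.020 ang -13.4 z 0.056 n 374 px [354. 270.]
gap 0.018730320636561416 0.018728218911505324
F [[ 0.19  0.04 -3.98]
 [-0.07 -0.39 -4.24]
 [-0.04 -0.11 -3.87]] T [[ 0.084 -0.026  0.016]
 [-0.066  0.012  0.009]
 [ 0.05  -0.001  0.001]]
dT 0.156 0.117 gap 0.01864790258824916 t 51.0167
```

```bash
python3 - <<'E'
from h import *
place(tslot(-.055),YT+np.pi/2,.062); release()
b=find((.580,-.134))
if pick(b): test()
E
```

```text
contact True 0.0008240350892818882
c 0.584 0.047  0.071 x 0.020 ang 13.1 z 0.056 n 354 px [262. 208.]
c 0.580 -0.134  0.068 x 0.020 ang -2.3 z 0.056 n 367 px [353. 207.]
c 0.599 0.185  0.070 x 0.018 ang -79.1 z 0.060 n 110 px [194. 201.]
c 0.575 -0.272  0.071 x 0.020 ang -83.9 z 0.061 n 390 px [423. 207.]
c 0.466 -0.282  0.070 x 0.020 ang -84.0 z 0.061 n 384 px [432. 262.]
gap 0.018432273060500916 0.0186182025510629
F [[ 0.38  0.02 -3.83]
 [ 0.16  0.15 -3.68]
 [ 0.01 -0.15 -3.68]] T [[-0.037  0.021  0.001]
 [-0.047 -0.     0.011]
 [-0.043 -0.001  0.016]]
dT 0.026 0.006 gap 0.01828507419852064 t 67.1417
```

```bash
python3 - <<'E'
from h import *
p,P=cloud(); cv2.imwrite("pics/t4.png",p[150:350,150:480,::-1]); show(blobs(P,.05,.075,(.4,.65,.1,.27)));show(blobs(P,.03,.045,(.4,.67,.1,.27)))
E
```

```text
c 0.607 0.187  0.069 x 0.020 ang 88.3 z 0.066 n 423 px [190. 197.]
c 0.433 0.194  0.038 x 0.021 ang -2.3 z 0.063 n 240 px [186. 286.]
c 0.642 0.186  0.111 x 0.015 ang 88.1 z 0.037 n 399 px [195. 183.]
c 0.607 0.187  0.111 x 0.046 ang 88.0 z 0.039 n 821 px [195. 201.]
c 0.438 0.194  0.096 x 0.043 ang 88.4 z 0.036 n 295 px [191. 277.]
```

View pics/t4.png

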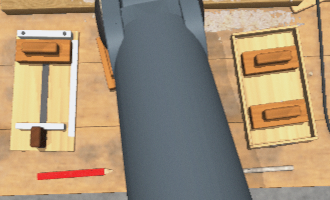

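The first sound weight lies flat and square against the far jaw at crop (40,50), and both rattlers sit flat in the tray at (272,62) and (280,113). I'll place the fourth weight and test the fifth.

```bash
sed -i 's/\.047,\.065,(.35,.65/.047,.075,(.35,.65/' h.py; python3 - <<'E'
from h import *
place(gslot(1),YG+np.pi/2,.067); release(); movep(TEST+[0,-.1,.03],down(np.pi/2))
b=find((.584,.047))
if pick(b): test()
E
```

```text
contact True 0.0009619277459398667
c 0.584 0.047  0.070 x 0.020 ang 13.1 z 0.056 n 354 px [262. 208.]
c 0.607 0.187  0.069 x 0.021 ang 88.6 z 0.066 n 439 px [190. 198.]
c 0.558 0.189  0.071 x 0.019 ang 88.3 z 0.066 n 402 px [189. 222.]
gap 0.018181797685316387 0.018407475434520378
F [[ 0.19 -0.04 -3.66]
 [-0.02  0.15 -3.42]
 [ 0.24 -0.09 -3.52]] T [[-0.01  -0.021  0.018]
 [-0.03  -0.009  0.02 ]
 [-0.017 -0.01  -0.013]]
dT 0.023 0.035 gap 0.018397350781670395 t 84.4
```

```bash
python3 - <<'E'
from h import *
place(gslot(2),YG+np.pi/2,.067); release(); movep(TEST+[0,-.1,.03],down(0))
p,P=cloud(); show(blobs(P,.047,.075,(.35,.65,-.36,.27)))
movep([.5,-.02,.25],down(0)); p,P=cloud(); show(blobs(P,.047,.075,(.35,.65,-.36,-.2))); print(sense()["time_s"])
E
```

```text
contact True 0.0009549912842938962
c 0.607 0.187  0.070 x 0.021 ang 88.4 z 0.066 n 435 px [190. 197.]
c 0.557 0.189  0.070 x 0.019 ang 88.9 z 0.066 n 404 px [189. 222.]
c 0.508 0.190  0.069 x 0.019 ang 88.3 z 0.066 n 405 px [188. 247.]
c 0.433 0.194  0.038 x 0.020 ang -2.5 z 0.063 n 251 px [186. 286.]
c 0.575 -0.272  0.071 x 0.020 ang -84.5 z 0.061 n 392 px [423. 207.]
c 0.466 -0.282  0.070 x 0.020 ang -84.0 z 0.061 n 388 px [432. 262.]
89.8083
```

```bash
python3 - <<'E'
from h import *
h=np.array([.4325,.194]); R=down(YG)
command_gripper(.045,60); movep(P3(h,.15),R); move_l(P3(h,.057),feed=.1); command_gripper(0,60)
a=sense()["position"]; sleep(.2)
print(move_l(P3(a[:2]+.048*ux(YG),a[2]),feed=.03,until_force=16)); sleep(.2)
s=sense(); print(s["position"]-a,s["wrist_force"],s["finger_gap"])
command_gripper(.045); q=sense()["position"]; move_l(q+[0,0,.15]); movep(TEST+[0,-.1,.03],down(0))
p,P=cloud(); cv2.imwrite("pics/t6.png",cv2.resize(p[165:345,110:490,::-1],None,fx=2,fy=2,interpolation=cv2.INTER_CUBIC))
B=(.35,.67,.1,.27); show(blobs(P,.05,.075,B)); show(blobs(P,.025,.045,B)); print(sense()["time_s"])
E
```

```text
True
[ 3.68775749e-02 -1.42104889e-03  4.31678981e-05] [-2.32801396 -0.86522138  5.0109876 ] 0.0190872549221782
c 0.612 0.187  0.071 x 0.020 ang 86.5 z 0.066 n 400 px [190. 195.]
c 0.567 0.188  0.070 x 0.021 ang 87.6 z 0.066 n 405 px [189. 218.]
c 0.520 0.189  0.070 x 0.019 ang 88.3 z 0.066 n 405 px [188. 241.]
c 0.470 0.193  0.039 x 0.021 ang -3.4 z 0.063 n 237 px [187. 267.]
c 0.550 0.189  0.200 x 0.112 ang -1.6 z 0.038 n 3228 px [194. 221.]
96.975
```

View pics/t6.png

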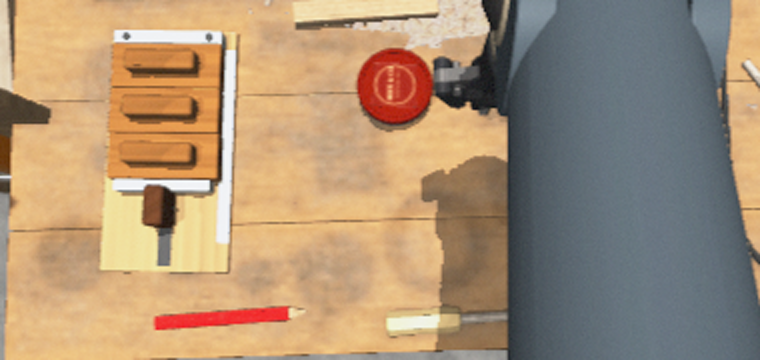

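The row looks tight, with the jaw bearing on it at (160,185), but the far rib reads 1.5° skewed. A second, slightly firmer push will settle it.

```bash
python3 - <<'E'
from h import *
def ribs():
    for k in range(2):
        p,P=cloud()
        for b in blobs(P,.05,.075,(.5,.67,.1,.27)):
            m=(abs(P[...,2]-.066)<.005)&(abs(P[...,0]-b[0])<.016)&(abs(P[...,1]-b[1])<.04); q=P[m][:,:2]
            w,v=np.linalg.eigh(np.cov(q.T)); print(q.mean(0).round(4),np.degrees(np.arctan(v[0,1]/v[1,1])).round(2),end=" | ")
        print()
ribs()
h=np.array([.4697,.1926]); R=down(YG)
command_gripper(.045,60); movep(P3(h,.15),R); move_l(P3(h,.057),feed=.1); command_gripper(0,60)
a=sense()["position"]; sleep(.2); f0=read()[0]
print(move_l(P3(a[:2]+.012*ux(YG),a[2]),feed=.015,until_force=22)); f1=sense()["wrist_force"]; sleep(.3)
s=sense(); print(s["position"]-a,f0,f1,s["wrist_force"])
command_gripper(.045); q=sense()["position"]; move_l(q+[0,0,.15]); movep(TEST+[0,-.1,.03],down(0))
ribs(); p,P=cloud(); show(blobs(P,.05,.075,(.35,.67,.1,.27))); show(blobs(P,.025,.045,(.35,.67,.1,.27)))
E
```

```text
[0.6113 0.1866] 2.32 | [0.5657 0.1881] 2.6 | [0.5202 0.1886] 2.23 | 
[0.6113 0.1865] 2.08 | [0.5657 0.1881] 2.49 | [0.5203 0.1887] 2.01 | 
True
[1.10436177e-04 6.76917347e-05 2.43897184e-06] -1.5972485322583845 [-2.25945526 -0.31730763  3.7931073 ] [-1.23787622 -0.93096245  5.56881384]
[0.6112 0.1863] 2.26 | [0.5656 0.1882] 2.76 | [0.5202 0.1884] 2.05 | 
[0.6112 0.1863] 2.42 | [0.5657 0.1885] 2.53 | [0.5202 0.1888] 2.06 | 
c 0.612 0.187  0.070 x 0.021 ang 86.8 z 0.066 n 402 px [190. 195.]
c 0.566 0.188  0.070 x 0.021 ang 86.6 z 0.066 n 408 px [189. 218.]
c 0.520 0.189  0.070 x 0.019 ang 87.9 z 0.066 n 406 px [188. 241.]
c 0.470 0.193  0.039 x 0.021 ang -3.2 z 0.063 n 238 px [187. 267.]
c 0.550 0.189  0.200 x 0.112 ang -1.8 z 0.038 n 3216 px [194. 221.]
```

Spacing is 45.5 mm, all three are parallel, and the jaw gave only 0.1 mm under the firm push, so the row is tight. The bystanders haven't moved, so I'll hand the job in.

```bash
python3 -c "
from rig import *
print(sense()['time_s'],finish_job())"
```

```text
the job is handed in; nothing more can be done
104.35 None
```

Job handed in at 104 s: of the five weights, the two rattlers lie flat in the reject tray, and the three sound ones stand rib up and tight between the gauge jaws, with the jaw released.

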